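# Sort the combustion boats and reagent jars after an analyser run

### The job

Clear up after the analyser run: lay the two clean white boats in the steel boat tray, one in each lane, open side up and lying along the lane; put the burnt black boat in the yellow waste bin; and stand both amber reagent jars upright in the blue spill tray. The ceramic and glass are brittle, so set each piece down rather than dropping it, and leave the weighing bottle and the brass weight standing where they are.

Things in the scene. Friction and masses are not known exactly. Their poses are not given: they have to be found in the camera images.
- boat_blue_c (a point): (Sizes in mm.) Ceramic combustion boat: an open trough 80 long (with its end tab) x 28 wide x 20 high, walls 3, floor 4, flat underneath, about 45 g. Clean and white, blue end tab. This point is the centre, half-way up (10 above the underside) and mid-length; x runs along the boat towards its tab, z points out of the open side. It starts standing flat on the bench, open side up, at any yaw; grip it across its 28 width.
- boat_green_c (a point): (Sizes in mm.) Ceramic combustion boat: an open trough 80 long (with its end tab) x 28 wide x 20 high, walls 3, floor 4, flat underneath, about 45 g. Clean and white, green end tab. This point is the centre, half-way up (10 above the underside) and mid-length; x runs along the boat towards its tab, z points out of the open side. It starts standing flat on the bench, open side up, at any yaw; grip it across its 28 width.
- boat_burnt_c (a point): (Sizes in mm.) Ceramic combustion boat: an open trough 80 long (with its end tab) x 28 wide x 20 high, walls 3, floor 4, flat underneath, about 45 g. Burnt: dark grey-black all over, with rusty slag fused inside. This point is the centre, half-way up (10 above the underside) and mid-length; x runs along the boat towards its tab, z points out of the open side. It starts standing flat on the bench, open side up, at any yaw; grip it across its 28 width.
- jar_black_c (a point): (Sizes in mm.) Squat amber (brown) glass reagent jar with a blank white label band and a black screw cap: body diameter 46 up to 44 above its underside, then a shoulder and a cap of diameter 33; 65 high overall, about 160 g, closed. This point is the centre, half-way up (32.5 above the underside), z up. It starts upright on the bench.
- jar_white_c (a point): (Sizes in mm.) Squat amber (brown) glass reagent jar with a blank white label band and a white screw cap: body diameter 46 up to 44 above its underside, then a shoulder and a cap of diameter 33; 65 high overall, about 160 g, closed. This point is the centre, half-way up (32.5 above the underside), z up. It starts upright on the bench.
- boat_tray: (Sizes in mm.) Low stainless-steel boat tray, fixed to the bench, 130 (its x) x 165 (its y) outside, 12 high rim 3 thick, floor 4 thick. A dark rib 9 high and 3 thick along x at mid-width parts it into two lanes, each 124 long (along x) x 78 wide (y), centred at y = +41 and y = -41. Origin: centre of its underside, on the bench.
- spill_tray: (Sizes in mm.) Blue plastic spill tray, fixed to the bench, 126 (its x) x 186 (its y) x 25 high outside (its rim is 132 x 192), walls and floor 3 thick, open on top. Origin: centre of its underside, on the bench.
- waste_bin: (Sizes in mm.) Yellow plastic waste bin, fixed to the bench, 116 (its x) x 156 (its y) x 45 high outside (its rim is 123 x 163), walls and floor 3 thick, open on top. Origin: centre of its underside, on the bench.
- weighing_bottle_c (a point): (Sizes in mm.) Bystander: small clear glass weighing bottle with a knobbed stopper, diameter 43, 50 high, about 60 g, upright. This point is its centre, 25 above the bench.
- cal_weight_c (a point): (Sizes in mm.) Bystander: brass calibration weight with a knob on top, diameter 32, 51 high, 200 g, upright. This point is its centre, 25.5 above the bench.
There are look-alikes about, which are no part of the job. Of the things shaped like the waste_bin, the yellow one is meant.

How it is judged:
By the outcome, as a careful person would: the job done as asked, in the order asked, and still so for the second after the job is handed in, with the robot touching nothing.
It also fails if it takes over 112 s, if anything falls off the work surface, if the arm or the gripper's body presses on something with over 40 N, if the wrist force passes 120 N, or if a joint passes its speed limit or range.

### The arm

A 6-joint arm with a two-finger parallel gripper is mounted at the origin on the work surface. World frame = base frame: x ahead of the robot, y to its left, z up, the work surface at z = 0. Lengths are in m, angles in rad, forces in N, time in s.
With the tool pointing down it reaches from about 0.425 to 1.125 m from the base axis. Payload 14.9 kg.
Tool frame: the origin (TCP) lies midway between the tips of the shut fingers; the grasp point (between the pads) lies 19 mm behind it (manip.grasp_offset is the distance from the TCP to the grasp point, in m); z points along the fingers, x is the direction in which the jaws open and shut, and the axes are right-handed (so a half turn about z gives the same grasp; the last joint's range is limited). The gripper opens to 91 mm and grips with 3 to 60 N. Pads are 32 mm wide; open, the fingers measure 118 mm over their backs; the gripper's body (76 mm by 178 mm) begins 60 mm behind the grasp point.
Start: joints at [-1.331, 0.379, 1.734, -0, 1.028, -0.033], TCP at [0.189, -0.674, 0.214] pointing down, gripper open.
Joint ranges: [-2.77, 2.77], [-0.74, 2.19], [0, 2.66], [-1.06, 4.2], [0.31, 2.87], [-3.08, 3.08]. Speed limits (rad/s): [1.89, 1.89, 2.39, 3.14, 3.14, 3.14].

### API

Orientations are given as a 3x3 rotation matrix whose columns are the frame's x, y, z axes.
In Python, from cell import manip, read_camera, ticket gives the robot as it stands.
- The arm moves only by the tool carry_out, never from a script. Its argument "plan" is a list of rows, each a list of 3 entries, a list of its own where there are three numbers: the shift along the tool's x, y, z in mm, then the turn, a rotation vector about the tool's x, y, z in rad, then the opening in per cent of the stroke, from 0 (shut) to 100 (fully open). In form: [[[x, y, z], [wx, wy, wz], hand], ...]. A call has 1 to 10 rows; each row is the pose to reach, as a shift and turn from the pose commanded when the call began, along the tool's axes at that moment; what a row does not reach only later rows make up. A row lasts 1/8 s, in which the tool goes at most 62.5 mm and 10.7 degrees, less where a joint would pass 70% of its speed; a pose out of reach is approached as far as the arm can. A call with a gripper value outside its range is refused whole. The fingers move at their own pace and stop on an object; "force" is the grip in N (left out, the last holds). Time passes only in rows, so rows that repeat a pose let the fingers close. It gives the time, the measured TCP pose, the force and the opening at its end, in the units of the state.
- manip.get_obs(): the state, without advancing time (a new reading comes with each control period).
- read_camera(name): name is "side" or "top" or "wrist"; returns a dict with "frame" (384x512x3 uint8, blue, green, red), "intrinsics" (3x3 intrinsics, pixels), "k1" (the pictures are not rectified: a ray, as slopes to the right and down, at radius r is drawn at 1 + k1 r^2 times it, then the intrinsics apply), "R" (3x3) and "t" (3): a world point X has camera coordinates R X + t. Camera axes: x right, y down, z forward; pixel columns grow to the right and rows downward; lengths in m; the calibration is good to about 2 mm. A picture is of the moment at which its call begins. There is no depth.
- ticket.hand_in(): hands the job in, once; it reports no verdict.
The state is a dict: "time_s": time; "qpos": joint angles; "joint_velocities": joint speeds; "joint_efforts": joint torques, N m; "ee_pos": TCP position; "tcp_rot": TCP orientation; "contact_force": force on the tool from outside, world axes, zero at the start; "moment": the same for the moment, N m; "opening": opening from 0.0 (shut) to 1.0 (fully open).
Only numpy, scipy, OpenCV 4.12 (cv2) and the standard library are available. Lean on these libraries where they do the work, as an engineer would, in place of code of your own. Each camera call takes 0.05 s, during which the arm holds its last target.

## Working session

There is one attempt and no reset: what is moved stays moved. The work goes in short steps, Python scripts to look and compute and a tool call to move; the robot and the scene stay as the last step left them, time stands still between calls to the robot, and variables do not carry over. Pictures are saved under pics/ and viewed, and the job is handed in when it is done.

Besides the shell and the picture viewer there is one more tool, called after "Emit:" as a command line: name --argument value ..., lists and objects as JSON in quotes. carry_out: Moves the arm, as the interface text tells. Its arguments: {"type":"object","properties":{"plan":{"type":"array","items":{"type":"array"}},"force":{"type":"number"}},"required":["plan"]}

```bash
mkdir -p pics; ls; python3 - <<'E'
from cell import manip, read_camera, ticket
import cv2
for n in ["top","side","wrist"]:
    c=read_camera(n); cv2.imwrite(f"pics/{n}0.png",c["frame"])
    print(n,c["intrinsics"].tolist(),c["k1"],c["R"].round(4).tolist(),c["t"].round(4).tolist())
o=manip.get_obs(); print(o); print(manip.grasp_offset)
E
```

```text
pics
top [[429.00556766400615, 0.0, 256.9707974640125], [0.0, 429.00556766400615, 193.08630758721173], [0.0, 0.0, 1.0]] -0.07867427694942263 [[0.011, -0.9999, -0.011], [-0.9985, -0.0104, -0.0535], [0.0534, 0.0115, -0.9985]] [0.0728, 0.3999, 1.4025]
side [[392.0809063816112, 0.0, 257.4310998392914], [0.0, 392.0809063816112, 194.01509977824065], [0.0, 0.0, 1.0]] 0.021542183051824385 [[-0.9622, -0.2718, -0.014], [-0.1967, 0.7297, -0.6549], [0.1882, -0.6274, -0.7556]] [0.4124, 0.0396, 1.0705]
wrist [[302.2094823394238, 0.0, 254.11931059400567], [0.0, 302.2094823394238, 190.54100070913066], [0.0, 0.0, 1.0]] -0.06937859091368778 [[0.2698, -0.9629, -0.0011], [-0.9287, -0.2606, 0.2639], [-0.2544, -0.0702, -0.9645]] [-0.6997, -0.0305, 0.392]
{'time_s': 0.15, 'qpos': array([-1.33130080e+00,  3.79306262e-01,  1.73466688e+00,  8.92261145e-06,
        1.02851007e+00, -3.32696566e-02]), 'joint_velocities': array([-0.00138328, -0.00126013, -0.00196356, -0.00027331, -0.00034727,
        0.00208041]), 'joint_efforts': array([ 7.80574501e-04, -7.64105129e+01, -4.34651828e+01,  6.51358115e-02,
        4.10194206e-02, -5.79812558e-05]), 'ee_pos': array([ 0.18851785, -0.67380521,  0.2134162 ]), 'tcp_rot': array([[ 2.69390892e-01, -9.63030895e-01, -2.03827856e-04],
       [-9.63030506e-01, -2.69390967e-01,  8.66955035e-04],
       [-8.89813867e-04, -3.72573477e-05, -9.99999603e-01]]), 'contact_force': array([-0.49630667,  0.15553028, -0.64981182]), 'moment': array([-0.00274322, -0.01671235, -0.02963921]), 'opening': 1.000004554177594}
0.0188
```

View pics/top0.png

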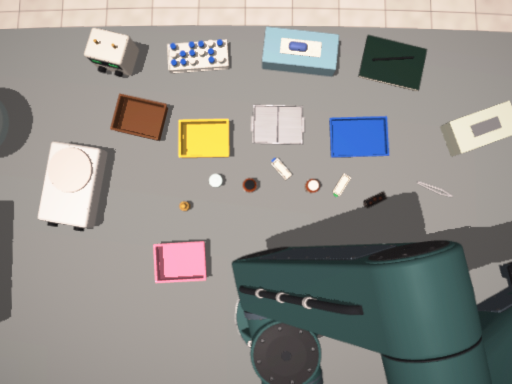

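View pics/side0.png

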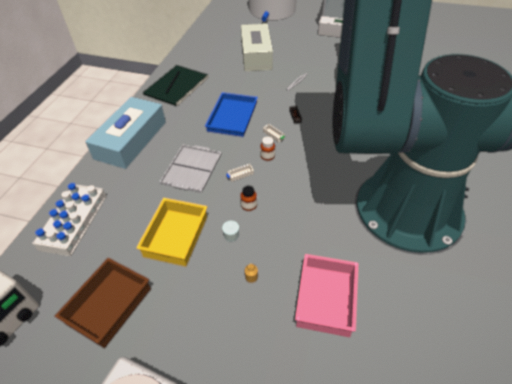

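View pics/wrist0.png

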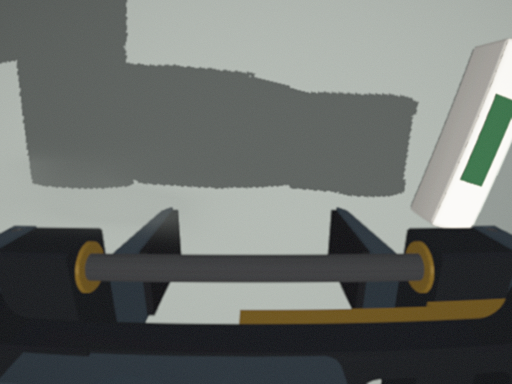

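The top view shows the blue-tab boat at (282,168), the green one at (342,185) and the burnt one at (375,199). The jars are at (250,185) for black and (313,186) for white. The boat tray is at (277,125), the yellow bin at (205,139) and the blue spill tray at (359,137). The bystanders are at (216,180) and (185,206).

```bash
cat > h.py <<'E'
import numpy as np, cv2
from cell import manip, read_camera, ticket
def K(c): return c["intrinsics"], np.array([c["k1"],0,0,0,0.])
def ray(c,uv):
    k,d=K(c); p=cv2.undistortPointsIter(np.array(uv,float).reshape(-1,1,2),k,d,None,None,(3,50,1e-10)).reshape(-1,2)
    D=np.c_[p,np.ones(len(p))]@c["R"]; return -c["R"].T@c["t"],D
def onz(c,uv,z):
    o,D=ray(c,uv); return o+D*((z-o[2])/D[:,2])[:,None]
def proj(c,X):
    k,d=K(c); return cv2.projectPoints(np.array(X,float).reshape(-1,1,3),cv2.Rodrigues(c["R"])[0],c["t"],k,d)[0].reshape(-1,2)
def tri(c1,uv1,c2,uv2):
    o1,D1=ray(c1,[uv1]);o2,D2=ray(c2,[uv2])
    A=np.c_[D1[0],-D2[0]];s=np.linalg.lstsq(A,o2-o1,rcond=None)[0]
    p=o1+s[0]*D1[0];q=o2+s[1]*D2[0];return (p+q)/2,np.linalg.norm(p-q)
E
python3 - <<'E'
from h import *
c=read_camera("top");s=read_camera("side")
f=c["frame"][80:230,150:420]; cv2.imwrite("pics/topz.png",cv2.resize(f,None,fx=2.9,fy=2.9,interpolation=cv2.INTER_CUBIC))
f=s["frame"][80:300,130:330]; cv2.imwrite("pics/sidez.png",cv2.resize(f,None,fx=2.7,fy=2.7,interpolation=cv2.INTER_CUBIC))
for n,uv in dict(blue=(282,168),green=(342,185),burnt=(375,199),jb=(250,185),jw=(313,186),wb=(216,180),cw=(185,206),tray=(277,125),bin=(205,139),spill=(359,137)).items(): print(n,onz(c,[uv],.02).round(3))
E
```

```text
blue [[ 0.482 -0.004  0.02 ]]
green [[ 0.428 -0.202  0.02 ]]
burnt [[ 0.383 -0.311  0.02 ]]
jb [[0.425 0.1   0.02 ]]
jw [[ 0.424 -0.106  0.02 ]]
wb [[0.44  0.212 0.02 ]]
cw [[0.354 0.313 0.02 ]]
tray [[0.625 0.013 0.02 ]]
bin [[0.576 0.251 0.02 ]]
spill [[ 0.588 -0.259  0.02 ]]
```

View pics/topz.png

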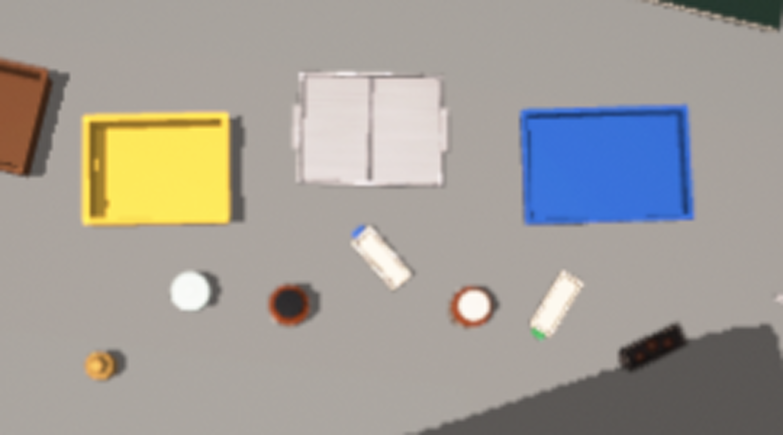

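View pics/sidez.png

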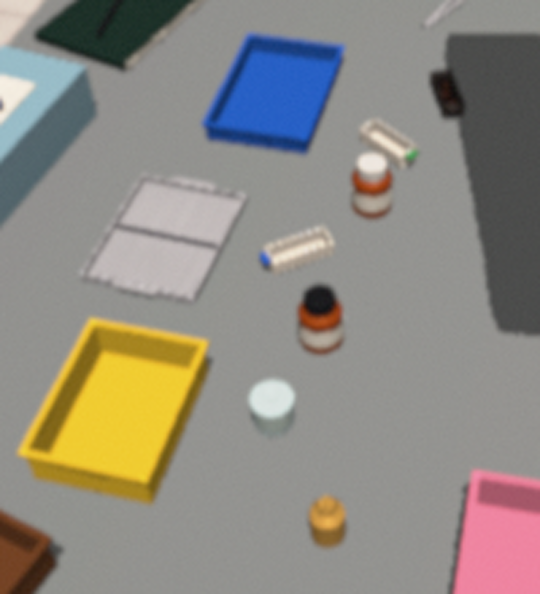

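The zooms confirm the layout: the boats, jars, trays and bystanders are all clear of each other. Next I take masks to get poses.

```bash
cat > m.py <<'E'
from h import *
def blob(c,mask,roi):
    u0,v0,u1,v1=roi; M=np.zeros(mask.shape,np.uint8); M[v0:v1,u0:u1]=mask[v0:v1,u0:u1]
    n,l,st,ce=cv2.connectedComponentsWithStats(M); i=1+st[1:,4].argmax(); 
    v,u=np.nonzero(l==i); return np.c_[u,v].astype(float),st[i,4]
def rect(P):
    (cx,cy),(w,h),a=cv2.minAreaRect(P[:,:2].astype(np.float32)*1000)
    if w<h: w,h,a=h,w,a+90
    return round(cx,1),round(cy,1),round(w,1),round(h,1),round(a,1)
def show(name,c,mask,roi,z):
    P,n=blob(c,mask,roi); X=onz(c,P,z); m=X.mean(0)*1000
    C=np.cov(X[:,:2].T); w,V=np.linalg.eigh(C); a=np.degrees(np.arctan2(V[1,1],V[0,1]))
    print(name,"n",n,"mean",m[:2].round(1),"ax",round(a%180,1),"len",(np.sqrt(12*w)*1000).round(0),"rect",rect(X))
E
python3 - <<'E'
from m import *
top=read_camera("top");side=read_camera("side")
def ms(c):
    f=c["frame"]; h=cv2.cvtColor(f,cv2.COLOR_BGR2HSV).astype(int); H,S,V=h[...,0],h[...,1],h[...,2]
    return f.astype(int),H,S,V
for n,c,R in (("top",top,dict(blue=(266,152,296,182),green=(328,170,358,200),burnt=(360,190,390,210),jw=(300,175,325,196),jb=(240,175,262,195),bin=(170,110,240,165),spill=(320,110,395,165),tray=(246,98,310,150))),
              ("side",side,dict(blue=(220,160,260,185),green=(258,118,290,143),burnt=(285,102,305,125),jw=(258,130,280,150),jb=(238,180,260,200),bin=(130,190,215,270),spill=(200,90,262,140),tray=(150,135,230,200)))):
    f,H,S,V=ms(c)
    print(n,"bg at",[f[180,300].tolist()])
    wh=(V>175)|((S>150)&((abs(H-112)<12)|(abs(H-65)<15))&(V>60))
    for k in("blue","green"): show(k,c,wh,R[k],.02)
    for k in("blue","green"):
        t=(S>120)&((abs(H-112)<12) if k=="blue" else (abs(H-65)<15)); show(k+"tab",c,t,R[k],.017)
    show("burnt",c,V<60,R["burnt"],.02)
    show("jwcap",c,(V>160)&(S<60),R["jw"],.065)
    show("jbcap",c,V<60,R["jb"],.065)
    show("bin",c,(S>150)&(abs(H-25)<8),R["bin"],.045)
    show("spill",c,(S>150)&(abs(H-110)<12),R["spill"],.025)
    show("tray",c,(f[...,2]>f[...,1]+2)&(V>120) if 0 else (V>172),R["tray"],.012)
E
```

```text
top bg at [[160, 165, 172]]
blue n 239 mean [481.5   1.1] ax 41.9 len [32. 80.] rect (482.3, 1.9, 83.5, 33.2, 41.5)
green n 238 mean [ 429.1 -199.8] ax 148.8 len [32. 80.] rect (427.2, -198.5, 83.4, 32.6, 149.1)
bluetab n 5 mean [511.2  24.8] ax 135.8 len [ 4. 13.] rect (511.1, 24.6, 9.4, 2.3, 135.7)
greentab n 3 mean [ 396.3 -179.2] ax 62.4 len [ 3. 13.] rect (396.2, -178.9, 7.3, 1.5, 64.0)
burnt n 160 mean [ 380.1 -310.6] ax 115.8 len [25. 70.] rect (380.0, -309.0, 74.3, 24.9, 116.8)
jwcap n 307 mean [424.2 -95.2] ax 87.0 len [80. 94.] rect (423.8, -97.9, 76.7, 63.6, 90.6)
jbcap n 57 mean [424.2 100.5] ax 9.4 len [23. 24.] rect (424.9, 100.5, 25.5, 22.2, 0.7)
bin n 1858 mean [575.4 252.1] ax 90.8 len [122. 163.] rect (576.2, 253.0, 160.4, 121.9, 90.9)
spill n 2211 mean [ 589.2 -256.5] ax 92.8 len [129. 189.] rect (589.6, -256.9, 189.7, 129.3, 92.5)
tray n 2003 mean [629.7  14.6] ax 89.0 len [129. 175.] rect (631.9, 12.9, 186.5, 131.7, 90.5)
side bg at [[144, 147, 147]]
blue n 208 mean [481.9   1.7] ax 41.6 len [36. 75.] rect (482.9, 1.6, 80.2, 36.0, 42.1)
green n 86 mean [ 434.2 -193.2] ax 147.1 len [19. 76.] rect (435.8, -194.7, 75.9, 20.1, 146.7)
bluetab n 6 mean [511.5  25.2] ax 121.2 len [ 5. 15.] rect (511.5, 25.2, 12.2, 2.9, 108.7)Traceback (most recent call last):
  File "<stdin>", line 13, in <module>
  File "m.py", line 11, in show
    P,n=blob(c,mask,roi); X=onz(c,P,z); m=X.mean(0)*1000
        ~~~~^^^^^^^^^^^^
  File "m.py", line 4, in blob
    n,l,st,ce=cv2.connectedComponentsWithStats(M); i=1+st[1:,4].argmax();
                                                       ~~~~~~~~~~~~~~~^^
ValueError: attempt to get argmax of an empty sequence
```

```bash
python3 - <<'E'
from m import *
top=read_camera("top");side=read_camera("side")
f=top["frame"];h=cv2.cvtColor(f,cv2.COLOR_BGR2HSV).astype(int);H,S,V=h[...,0],h[...,1],h[...,2]
show("jwcap",top,(V>195)&(S<60),(300,175,325,196),.065)
show("jwbody",top,(S>110),(300,175,325,196),.044)
show("jbbody",top,(S>110)|(V<60),(240,175,262,195),.044)
show("burnt80",top,V<68,(360,190,390,212),.02)
show("wb",top,(V>195),(205,170,228,192),.04)
sf=side["frame"];hs=cv2.cvtColor(sf,cv2.COLOR_BGR2HSV).astype(int);H2,S2,V2=hs[...,0],hs[...,1],hs[...,2]
show("s jw",side,(V2>165)&(S2<60),(258,130,280,146),.06)
show("s jb",side,V2<60,(238,180,260,196),.058)
show("s bin",side,(S2>150)&(abs(H2-25)<8),(130,190,215,270),.045)
show("s spill",side,(S2>150)&(abs(H2-110)<12),(200,90,262,140),.025)
# tray corners by zoom pixel
z=np.array([(300,72),(440,77),(443,185),(297,183),(373,75),(370,183)])/2.9+[150-.33,80-.33]
print((onz(top,z,.012)*1000).round(1))
z=np.array([(145,175),(246,195),(194,299),(82,275),(115,227),(221,245)])/2.7+[130-.33,80-.33]
print((onz(side,z,.011)*1000).round(1))
def row(v):
    return V[v,262:296]
for v in (110,125,138):
    seg=V[v,266:288]; print(v, 266+seg.argmin(), onz(top,[(266+seg.argmin(),v)],.013).round(4))
E
```

```text
jwcap n 87 mean [ 424.5 -101. ] ax 118.1 len [28. 30.] rect (424.4, -100.7, 31.4, 29.8, 117.1)
jwbody n 40 mean [419.7 -92.4] ax 31.5 len [34. 49.] rect (421.0, -96.2, 42.0, 33.2, 34.0)
jbbody n 137 mean [423.7 101.5] ax 48.9 len [38. 39.] rect (423.2, 101.1, 41.9, 38.8, 90.6)
burnt80 n 176 mean [ 380.1 -309.5] ax 115.7 len [26. 73.] rect (380.6, -308.7, 74.3, 26.3, 116.7)
wb n 143 mean [438.6 213.5] ax 19.0 len [38. 39.] rect (440.2, 213.2, 42.3, 39.0, 0.9)
s jw n 90 mean [ 426.9 -106.1] ax 115.8 len [30. 39.] rect (426.1, -104.7, 40.3, 32.9, 104.9)
s jb n 88 mean [425.7 100.8] ax 109.7 len [26. 31.] rect (425.8, 99.6, 32.2, 26.7, 106.2)
s bin n 3069 mean [571.  265.7] ax 97.1 len [130. 177.] rect (572.2, 260.9, 180.2, 132.9, 91.4)
s spill n 1480 mean [ 587.2 -241.4] ax 93.5 len [130. 204.] rect (588.3, -246.8, 206.8, 130.9, 92.3)
[[695.4  93.2  12. ]
 [691.1 -68.1  12. ]
 [565.4 -71.9  12. ]
 [566.1  95.1  12. ]
 [692.6   9.1  12. ]
 [566.9  11.6  12. ]]
[[691.4 -72.1  11. ]
 [566.1 -70.3  11. ]
 [566.2  94.2  11. ]
 [694.5  93.3  11. ]
 [690.1  16.7  11. ]
 [566.1  12.4  11. ]]
110 278 [[0.6772 0.01   0.013 ]]
125 277 [[0.6264 0.013  0.013 ]]
138 277 [[0.5827 0.0127 0.013 ]]
```

```bash
cat > go.py <<'E'
import sys
from h import *
from scipy.spatial.transform import Rotation as Ro
o=manip.get_obs(); p,R=o["ee_pos"],o["tcp_rot"]
print("t",o["time_s"],"p",(p*1000).round(1),"yaw",np.degrees(np.arctan2(R[1,0],R[0,0])).round(1),"open",round(o["opening"],3),"F",o["contact_force"].round(1))
for a in sys.argv[1:]:
    x,y,z,w=map(float,a.split(","));w=np.radians(w)
    T=np.array([[np.cos(w),np.sin(w),0],[np.sin(w),-np.cos(w),0],[0,0,-1.]])
    print(a,"shift",(R.T@(np.array([x,y,z])-p*1000)).round(1),"turn",Ro.from_matrix(R.T@T).as_rotvec().round(4))
E
python3 go.py 428.5,-199.5,80,-121 428.5,-199.5,4,-121
```

```text
t 0.45 p [ 188.6 -674.1  213.9] yaw -74.4 open 0.999 F [-0.1 -0.8 -0. ]
428.5,-199.5,80,-121 shift [-392.4 -358.9  133.9] turn [0.000e+00 1.000e-04 8.138e-01]
428.5,-199.5,4,-121 shift [-392.4 -358.9  209.9] turn [0.000e+00 1.000e-04 8.138e-01]
```

Emit:
carry_out --plan '[[[-392,-359,124],[0,0,0.814],65],[[-392,-359,124],[0,0,0.814],65],[[-392,-359,124],[0,0,0.814],65],[[-392,-359,124],[0,0,0.814],65],[[-392,-359,124],[0,0,0.814],65],[[-392,-359,124],[0,0,0.814],65],[[-392,-359,124],[0,0,0.814],65],[[-392,-359,124],[0,0,0.814],65],[[-392,-359,124],[0,0,0.814],65],[[-392,-359,124],[0,0,0.814],65]]' --force 12

```text
time_s: 1.7
ee_pos: [0.4293, -0.1976, 0.0894]
tcp_rot: [[-0.512, -0.859, -0.001], [-0.859, 0.512, 0.001], [-0.0, 0.001, -1.0]]
contact_force: [-0.2, -0.1, 0.2]
opening: 0.651
```

```bash
python3 go.py 428.5,-199.5,4,-121; python3 - <<'E'
from h import *
c=read_camera("wrist"); f=c["frame"].copy()
a=np.radians(149);d=np.array([np.cos(a),np.sin(a)]);n=np.array([-d[1],d[0]])
P=[[*(np.array([.4285,-.1995])+s*.04*d+t*.014*n),.02] for s,t in((1,1),(1,-1),(-1,-1),(-1,1))]
cv2.polylines(f,[proj(c,P).round().astype(int)],True,(0,0,255),1); cv2.imwrite("pics/w1.png",f)
E
```

```text
t 1.7 p [ 429.3 -197.6   89.4] yaw -120.8 open 0.651 F [-0.2 -0.1  0.2]
428.5,-199.5,4,-121 shift [ 2.  -0.4 85.4] turn [0.0011 0.     0.0034]
```

View pics/w1.png

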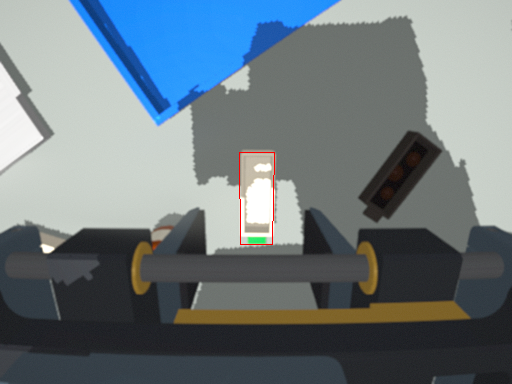

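The wrist view shows the green boat exactly inside the predicted outline, u 240–275 and v 152–245. I descend and grip.

Emit:
carry_out --plan '[[[0,0,40],[0,0,0],65],[[0,0,70],[0,0,0],65],[[0,0,82],[0,0,0],65],[[0,0,86],[0,0,0],65],[[0,0,86],[0,0,0],65],[[0,0,86],[0,0,0],20],[[0,0,86],[0,0,0],20],[[0,0,86],[0,0,0],20],[[0,0,86],[0,0,0],20],[[0,0,86],[0,0,0],20]]' --force 12

```text
time_s: 3.0
ee_pos: [0.4289, -0.1999, 0.0042]
tcp_rot: [[-0.515, -0.857, 0.0], [-0.857, 0.515, -0.0], [-0.0, -0.0, -1.0]]
contact_force: [-1.1, 0.7, 6.5]
opening: 0.308
```

```bash
python3 go.py 629,-29,100,-90
```

```text
t 3.0 p [ 428.9 -199.9    4.2] yaw -121.0 open 0.308 F [-1.1  0.7  6.5]
629,-29,100,-90 shift [-249.6  -83.5  -95.8] turn [-2.000e-04 -0.000e+00 -5.411e-01]
```

Emit:
carry_out --plan '[[[0,0,-30],[0,0,0],20],[[0,0,-80],[0,0,0],20],[[-250,-83,-80],[0,0,-0.541],20],[[-250,-83,-80],[0,0,-0.541],20],[[-250,-83,-80],[0,0,-0.541],20],[[-250,-83,-80],[0,0,-0.541],20],[[-250,-83,-80],[0,0,-0.541],20],[[-250,-83,-80],[0,0,-0.541],20],[[-250,-83,-80],[0,0,-0.541],20],[[-250,-83,-80],[0,0,-0.541],20]]'

```text
time_s: 4.25
ee_pos: [0.6278, -0.0293, 0.084]
tcp_rot: [[-0.001, -1.0, -0.0], [-1.0, 0.001, 0.0], [-0.0, 0.0, -1.0]]
contact_force: [0.4, -0.5, -1.2]
opening: 0.305
```

```bash
python3 go.py 629,-29,8.5,-90; python3 - <<'E'
from h import *
c=read_camera("wrist"); cv2.imwrite("pics/w2.png",c["frame"])
E
```

```text
t 4.25 p [627.8 -29.3  84. ] yaw -90.1 open 0.305 F [ 0.4 -0.5 -1.2]
629,-29,8.5,-90 shift [-0.3 -1.3 75.5] turn [ 0.0004  0.     -0.0014]
```

View pics/w2.png

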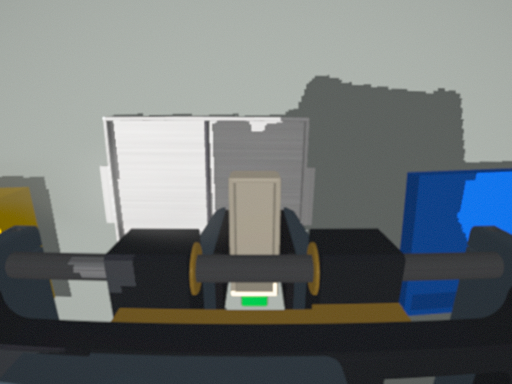

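The green boat is held straight over the right-hand lane (rib at u≈209, right rim at u≈307). I lower it.

Emit:
carry_out --plan '[[[0,0,35],[0,0,0],20],[[0,0,58],[0,0,0],20],[[0,0,68],[0,0,0],20],[[0,0,72],[0,0,0],20],[[0,0,74],[0,0,0],20],[[0,0,75],[0,0,0],20],[[0,0,75.5],[0,0,0],20]]'

```text
time_s: 5.18
ee_pos: [0.6289, -0.0284, 0.0089]
tcp_rot: [[-0.0, -1.0, 0.001], [-1.0, 0.0, -0.0], [0.0, -0.001, -1.0]]
contact_force: [0.7, -0.3, -0.5]
opening: 0.305
```

```bash
python3 go.py 629,-29,8,-90
```

```text
t 5.175 p [628.9 -28.4   8.9] yaw -90.0 open 0.305 F [ 0.7 -0.3 -0.5]
629,-29,8,-90 shift [ 0.6 -0.1  0.9] turn [-0.0006 -0.0001 -0.0001]
```

Emit:
carry_out --plan '[[[0,0,0.7],[0,0,0],20],[[0,0,1],[0,0,0],20],[[0,0,1],[0,0,0],36],[[0,0,1],[0,0,0],40],[[0,0,1],[0,0,0],42],[[0,0,-15],[0,0,0],42],[[0,0,-50],[0,0,0],42],[[0,0,-80],[0,0,0],60],[[0,0,-80],[0,0,0],60]]'

```text
time_s: 6.3
ee_pos: [0.6304, -0.0285, 0.0917]
tcp_rot: [[-0.0, -1.0, 0.005], [-1.0, 0.0, -0.0], [0.0, -0.005, -1.0]]
contact_force: [0.6, 0.2, -0.4]
opening: 0.589
```

```bash
python3 go.py 482,1.5,90,-48.2; python3 - <<'E'
from h import *
c=read_camera("wrist"); cv2.imwrite("pics/w3.png",c["frame"])
E
```

```text
t 6.3 p [630.4 -28.5  91.7] yaw -90.0 open 0.589 F [ 0.6  0.2 -0.4]
482,1.5,90,-48.2 shift [-30.  148.4   1. ] turn [-0.0043 -0.002  -0.7298]
```

View pics/w3.png

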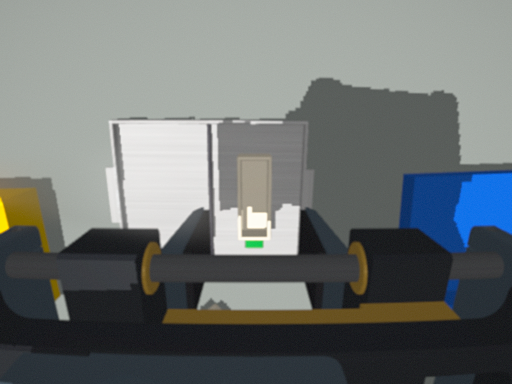

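The green boat lies in the right lane (u 238–271, v 157–240), straight and open side up. Next is the blue boat.

Emit:
carry_out --plan '[[[-30,148,0],[0,0,-0.73],65],[[-30,148,0],[0,0,-0.73],65],[[-30,148,0],[0,0,-0.73],65],[[-30,148,0],[0,0,-0.73],65],[[-30,148,0],[0,0,-0.73],65],[[-30,148,0],[0,0,-0.73],65],[[-30,148,0],[0,0,-0.73],65]]'

```text
time_s: 7.22
ee_pos: [0.4808, 0.0016, 0.0883]
tcp_rot: [[0.665, -0.747, -0.0], [-0.747, -0.665, 0.0], [-0.0, 0.0, -1.0]]
contact_force: [1.1, 0.8, 0.2]
opening: 0.651
```

```bash
python3 go.py 482,1.5,4,-48.2; python3 - <<'E'
from h import *
c=read_camera("wrist"); f=c["frame"].copy()
a=np.radians(41.8);d=np.array([np.cos(a),np.sin(a)]);n=np.array([-d[1],d[0]])
P=[[*(np.array([.482,.0015])+s*.04*d+t*.014*n),.02] for s,t in((1,1),(1,-1),(-1,-1),(-1,1))]
cv2.polylines(f,[proj(c,P).round().astype(int)],True,(0,0,255),1); cv2.imwrite("pics/w4.png",f)
E
python3 go.py 482,1.5,4,-48.2
```

```text
t 7.225 p [480.8   1.6  88.3] yaw -48.3 open 0.651 F [1.1 0.8 0.2]
482,1.5,4,-48.2 shift [ 0.9 -0.9 84.2] turn [ 0.0002  0.0002 -0.002 ]
t 7.275 p [480.7   1.6  88.3] yaw -48.3 open 0.649 F [-0.7 -0.2  0.6]
482,1.5,4,-48.2 shift [ 0.9 -0.9 84.3] turn [ 0.0002  0.0002 -0.0015]
```

View pics/w4.png

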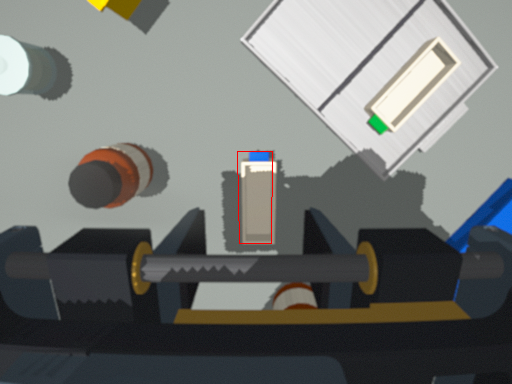

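The blue boat is at u 241–277, v 151–243, about 1 mm off the prediction. The green boat is well seated in its lane. I grip the blue one.

Emit:
carry_out --plan '[[[1.5,-1,40],[0,0,0],65],[[1.5,-1,70],[0,0,0],65],[[1.5,-1,81],[0,0,0],65],[[1.5,-1,84],[0,0,0],65],[[1.5,-1,84],[0,0,0],65],[[1.5,-1,84],[0,0,0],20],[[1.5,-1,84],[0,0,0],20],[[1.5,-1,84],[0,0,0],20],[[1.5,-1,84],[0,0,0],20],[[1.5,-1,84],[0,0,0],20]]'

```text
time_s: 8.52
ee_pos: [0.4825, 0.0012, 0.0046]
tcp_rot: [[0.667, -0.745, 0.0], [-0.745, -0.667, -0.0], [0.0, -0.0, -1.0]]
contact_force: [-1.0, -0.5, 6.4]
opening: 0.31
```

```bash
python3 go.py 629,53,84,-90
```

```text
t 8.525 p [482.5   1.2   4.6] yaw -48.2 open 0.31 F [-1.  -0.5  6.4]
629,53,84,-90 shift [  59.1 -143.7  -79.3] turn [-1.000e-04 -1.000e-04  7.298e-01]
```

Emit:
carry_out --plan '[[[0,0,-30],[0,0,0],20],[[0,0,-80],[0,0,0],20],[[59,-144,-80],[0,0,0.73],20],[[59,-144,-80],[0,0,0.73],20],[[59,-144,-80],[0,0,0.73],20],[[59,-144,-80],[0,0,0.73],20],[[59,-144,-80],[0,0,0.73],20],[[59,-144,-80],[0,0,0.73],20],[[59,-144,-80],[0,0,0.73],20],[[59,-144,-80],[0,0,0.73],20]]'

```text
time_s: 9.78
ee_pos: [0.6289, 0.0531, 0.0845]
tcp_rot: [[0.001, -1.0, 0.0], [-1.0, -0.001, -0.0], [0.0, -0.0, -1.0]]
contact_force: [-0.6, 0.0, -0.0]
opening: 0.303
```

```bash
python3 go.py 629,53,8.5,-90; python3 - <<'E'
from h import *
c=read_camera("wrist"); cv2.imwrite("pics/w5.png",c["frame"])
E
python3 go.py 629,53,8.5,-90
```

```text
t 9.775 p [628.9  53.1  84.5] yaw -90.0 open 0.303 F [-0.6  0.  -0. ]
629,53,8.5,-90 shift [ 0.1 -0.1 76. ] turn [-0.0001 -0.      0.0008]
t 9.825 p [629.   53.1  84.6] yaw -90.0 open 0.305 F [ 0.  -0.2 -0.8]
629,53,8.5,-90 shift [ 0.2  0.  76.1] turn [-0.0001  0.      0.0005]
```

View pics/w5.png

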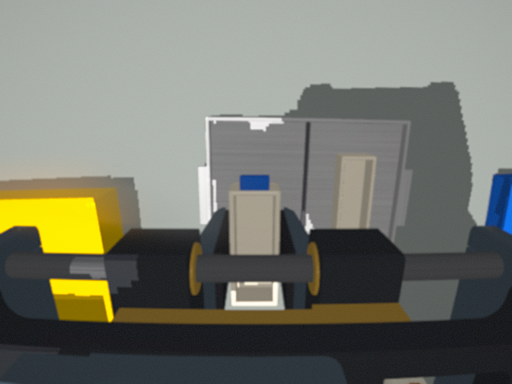

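The blue boat hangs straight over the left lane (rib at u≈306, left rim at u≈209). I lower and release.

Emit:
carry_out --plan '[[[0,0,35],[0,0,0],20],[[0,0,58],[0,0,0],20],[[0,0,69],[0,0,0],20],[[0,0,73],[0,0,0],20],[[0,0,75],[0,0,0],20],[[0,0,76],[0,0,0],20],[[0,0,76.3],[0,0,0],20],[[0,0,76.3],[0,0,0],36],[[0,0,76.3],[0,0,0],40],[[0,0,76.3],[0,0,0],42]]'

```text
time_s: 11.08
ee_pos: [0.629, 0.0532, 0.0082]
tcp_rot: [[-0.0, -1.0, 0.0], [-1.0, 0.0, 0.0], [-0.0, -0.0, -1.0]]
contact_force: [-1.1, 0.5, 0.3]
opening: 0.419
```

```bash
python3 go.py 380,-309.5,90,-154 
```

```text
t 11.075 p [629.   53.2   8.2] yaw -90.0 open 0.419 F [-1.1  0.5  0.3]
380,-309.5,90,-154 shift [362.8 249.  -81.8] turn [-0.      0.      1.1168]
```

Emit:
carry_out --plan '[[[0,0,-15],[0,0,0],42],[[0,0,-60],[0,0,0],42],[[363,249,-82],[0,0,1.117],65],[[363,249,-82],[0,0,1.117],65],[[363,249,-82],[0,0,1.117],65],[[363,249,-82],[0,0,1.117],65],[[363,249,-82],[0,0,1.117],65],[[363,249,-82],[0,0,1.117],65],[[363,249,-82],[0,0,1.117],65],[[363,249,-82],[0,0,1.117],65]]'

```text
time_s: 12.32
ee_pos: [0.3785, -0.3127, 0.0914]
tcp_rot: [[-0.901, -0.434, 0.001], [-0.434, 0.901, -0.001], [-0.001, -0.002, -1.0]]
contact_force: [0.4, 1.0, 0.5]
opening: 0.647
```

```bash
python3 go.py; python3 - <<'E'
from h import *
c=read_camera("wrist"); f=c["frame"].copy()
a=np.radians(116);d=np.array([np.cos(a),np.sin(a)]);n=np.array([-d[1],d[0]])
P=[[*(np.array([.380,-.3095])+s*.04*d+t*.014*n),.02] for s,t in((1,1),(1,-1),(-1,-1),(-1,1))]
cv2.polylines(f,[proj(c,P).round().astype(int)],True,(0,0,255),1); cv2.imwrite("pics/w6.png",f)
E
python3 go.py 380,-309.5,4,-154
```

```text
t 12.325 p [ 378.5 -312.7   91.4] yaw -154.3 open 0.647 F [0.4 1.  0.5]
t 12.375 p [ 379.2 -311.4   91.1] yaw -154.2 open 0.652 F [ 0.1 -0.2  0.2]
380,-309.5,4,-154 shift [-1.5  1.5 87.1] turn [-0.0012  0.0005 -0.0035]
```

View pics/w6.png

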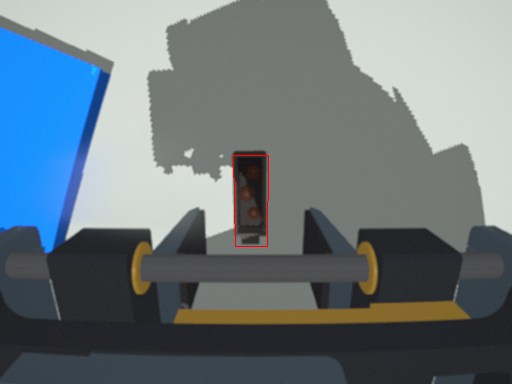

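The burnt boat matches its outline (u 234–268, v 151–243). I grip it.

Emit:
carry_out --plan '[[[0,0,40],[0,0,0],65],[[0,0,70],[0,0,0],65],[[0,0,82],[0,0,0],65],[[0,0,86],[0,0,0],65],[[0,0,86],[0,0,0],65],[[0,0,86],[0,0,0],20],[[0,0,86],[0,0,0],20],[[0,0,86],[0,0,0],20],[[0,0,86],[0,0,0],20],[[0,0,86],[0,0,0],20]]'

```text
time_s: 13.62
ee_pos: [0.3801, -0.3098, 0.0043]
tcp_rot: [[-0.899, -0.438, 0.0], [-0.438, 0.899, -0.0], [-0.0, -0.0, -1.0]]
contact_force: [-1.5, 0.2, 6.9]
opening: 0.305
```

```bash
python3 go.py 576,252,130,-90 
```

```text
t 13.625 p [ 380.1 -309.8    4.3] yaw -154.0 open 0.305 F [-1.5  0.2  6.9]
576,252,130,-90 shift [-422.3  419.2 -125.7] turn [-2.0000e-04 -0.0000e+00 -1.1172e+00]
```

Emit:
carry_out --plan '[[[0,0,-30],[0,0,0],20],[[0,0,-80],[0,0,0],20],[[0,0,-126],[0,0,0],20],[[-422,419,-126],[0,0,-1.117],20],[[-422,419,-126],[0,0,-1.117],20],[[-422,419,-126],[0,0,-1.117],20],[[-422,419,-126],[0,0,-1.117],20],[[-422,419,-126],[0,0,-1.117],20],[[-422,419,-126],[0,0,-1.117],20],[[-422,419,-126],[0,0,-1.117],20]]'

```text
time_s: 14.88
ee_pos: [0.5242, 0.1056, 0.1302]
tcp_rot: [[0.003, -1.0, 0.0], [-1.0, -0.003, -0.0], [0.0, -0.0, -1.0]]
contact_force: [0.5, -0.5, 0.1]
opening: 0.303
```

```bash
python3 go.py 576,252,130,-90 
```

```text
t 14.875 p [524.2 105.6 130.2] yaw -89.8 open 0.303 F [ 0.5 -0.5  0.1]
576,252,130,-90 shift [-146.3  -52.2    0.2] turn [-0.0001 -0.      0.0028]
```

Emit:
carry_out --plan '[[[-130,-46,0],[0,0,0],20],[[-130,-46,0],[0,0,0],20],[[-130,-46,0],[0,0,0],20],[[-130,-46,0],[0,0,0],20],[[-130,-46,0],[0,0,0],20]]'

```text
time_s: 15.5
ee_pos: [0.5694, 0.2321, 0.1299]
tcp_rot: [[-0.001, -1.0, -0.001], [-1.0, 0.001, -0.0], [0.0, 0.001, -1.0]]
contact_force: [-1.0, -0.3, -0.8]
opening: 0.306
```

```bash
python3 go.py 576,252,7.5,-90; python3 - <<'E'
from h import *
c=read_camera("wrist"); cv2.imwrite("pics/w7.png",c["frame"])
E
python3 go.py 576,252,7.5,-90
```

```text
t 15.5 p [569.4 232.1 129.9] yaw -90.1 open 0.306 F [-1.  -0.3 -0.8]
576,252,7.5,-90 shift [-20.   -6.7 122.4] turn [ 0.0009 -0.0004 -0.0011]
t 15.55 p [569.5 232.  130. ] yaw -90.1 open 0.305 F [-0.8 -1.   0.6]
576,252,7.5,-90 shift [-20.   -6.6 122.5] turn [ 0.0006 -0.0003 -0.0014]
```

View pics/w7.png

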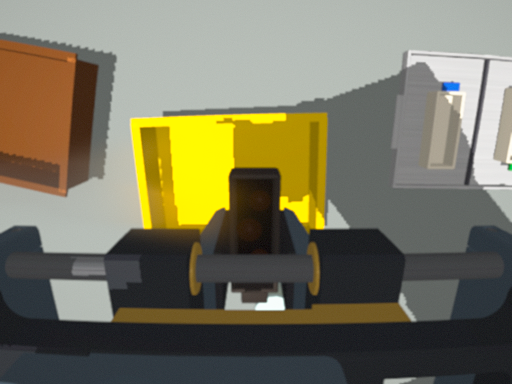

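```bash
python3 - <<'E'
from h import *
c=read_camera("wrist"); print((onz(c,[(132,119),(328,113)],.045)*1000).round(1))
E
python3 go.py 576,252,7.5,-90
```

```text
[[636.  334.3  45. ]
 [640.2 170.3  45. ]]
t 15.6 p [569.7 232.1 130.1] yaw -90.1 open 0.311 F [-0.7  0.8 -1. ]
576,252,7.5,-90 shift [-19.9  -6.4 122.6] turn [ 0.0004 -0.0001 -0.0016]
```

The bin rim's far edge runs from (636,334) to (640,170) mm, so the bin centre is about (576,252), which agrees with the top view. I lower the burnt boat.

Emit:
carry_out --plan '[[[-20,-6.5,0],[0,0,0],20],[[-20,-6.5,50],[0,0,0],20],[[-20,-6.5,90],[0,0,0],20],[[-20,-6.5,110],[0,0,0],20],[[-20,-6.5,117],[0,0,0],20],[[-20,-6.5,120],[0,0,0],20],[[-20,-6.5,121.5],[0,0,0],20],[[-20,-6.5,122.2],[0,0,0],20],[[-20,-6.5,122.6],[0,0,0],20],[[-20,-6.5,122.6],[0,0,0],20]]'

```text
time_s: 16.85
ee_pos: [0.5766, 0.2534, 0.0078]
tcp_rot: [[-0.0, -1.0, 0.0], [-1.0, 0.0, 0.0], [-0.0, -0.0, -1.0]]
contact_force: [-0.4, 0.1, -0.0]
opening: 0.305
```

```bash
python3 go.py 576,252,7.3,-90
```

```text
t 16.85 p [576.6 253.4   7.8] yaw -90.0 open 0.305 F [-0.4  0.1 -0. ]
576,252,7.3,-90 shift [1.4 0.6 0.5] turn [-0.0003  0.0001 -0.0002]
```

Lower the last 0.7 mm, open, and lift.

Emit:
carry_out --plan '[[[0,0,0.7],[0,0,0],20],[[0,0,0.7],[0,0,0],36],[[0,0,0.7],[0,0,0],42],[[0,0,0.7],[0,0,0],46],[[0,0,-15],[0,0,0],46],[[0,0,-60],[0,0,0],46],[[0,0,-110],[0,0,0],46],[[0,0,-122],[0,0,0],70],[[0,0,-122],[0,0,0],80],[[0,0,-122],[0,0,0],80]]'

```text
time_s: 18.1
ee_pos: [0.5757, 0.2531, 0.1283]
tcp_rot: [[-0.0, -1.0, -0.002], [-1.0, 0.0, -0.001], [0.001, 0.002, -1.0]]
contact_force: [0.6, -0.6, -0.2]
opening: 0.758
```

```bash
python3 - <<'E'
from m import *
c=read_camera("wrist"); cv2.imwrite("pics/w8.png",c["frame"])
E
python3 go.py 424.3,101,110,-30
```

```text
t 18.15 p [575.7 253.  128.1] yaw -90.0 open 0.789 F [-0.9 -0.4 -0.2]
424.3,101,110,-30 shift [152.1 151.3  18.5] turn [ 2.3000e-03  3.0000e-04 -1.0474e+00]
```

View pics/w8.png

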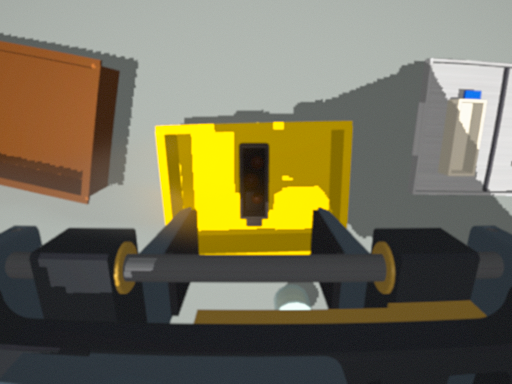

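The burnt boat sits flat on the bin floor (u 240–269, v 143–225). Next is the black-capped jar.

Emit:
carry_out --plan '[[[152,151,10],[0,0,-1.047],80],[[152,151,10],[0,0,-1.047],80],[[152,151,10],[0,0,-1.047],80],[[152,151,10],[0,0,-1.047],80],[[152,151,10],[0,0,-1.047],80],[[152,151,10],[0,0,-1.047],80],[[152,151,10],[0,0,-1.047],80],[[152,151,10],[0,0,-1.047],80]]'

```text
time_s: 19.15
ee_pos: [0.4252, 0.1014, 0.1191]
tcp_rot: [[0.865, -0.502, -0.001], [-0.502, -0.865, -0.0], [-0.001, 0.001, -1.0]]
contact_force: [-0.7, 0.8, 0.4]
opening: 0.799
```

```bash
python3 - <<'E'
from m import *
c=read_camera("wrist"); f=c["frame"].copy()
t=np.linspace(0,2*np.pi,40)
for z,r in((.065,.0165),(.044,.023)):
    cv2.polylines(f,[proj(c,np.c_[.4243+r*np.cos(t),.101+r*np.sin(t),t*0+z]).round().astype(int)],True,(0,255,0),1)
cv2.imwrite("pics/w9.png",f)
E
python3 go.py 424.3,101,8,-30
```

```text
t 19.2 p [425.3 101.4 119.2] yaw -30.1 open 0.802 F [ 0.1  0.3 -0.1]
424.3,101,8,-30 shift [ -0.6   0.8 111.2] turn [ 0.0005  0.0006 -0.0024]
```

View pics/w9.png

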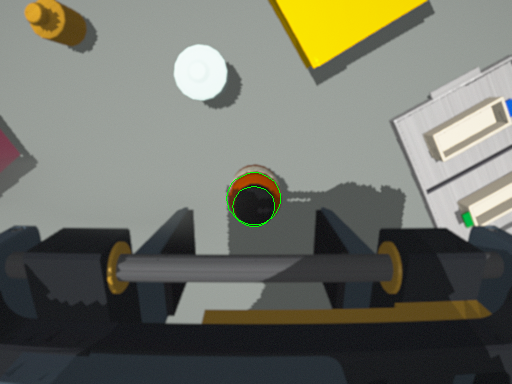

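The jar matches the predicted circles at (254,200). The bystanders are clear of the fingers. I descend and grip.

Emit:
carry_out --plan '[[[-0.5,1,45],[0,0,0],80],[[-0.5,1,85],[0,0,0],80],[[-0.5,1,105],[0,0,0],80],[[-0.5,1,111],[0,0,0],80],[[-0.5,1,111],[0,0,0],80],[[-0.5,1,111],[0,0,0],40],[[-0.5,1,111],[0,0,0],40],[[-0.5,1,111],[0,0,0],40],[[-0.5,1,111],[0,0,0],40],[[-0.5,1,111],[0,0,0],40]]' --force 18

```text
time_s: 20.45
ee_pos: [0.4248, 0.1008, 0.0089]
tcp_rot: [[0.866, -0.5, 0.0], [-0.5, -0.866, 0.0], [0.0, -0.0, -1.0]]
contact_force: [-1.5, 0.1, 8.7]
opening: 0.501
```

```bash
python3 go.py 589,-300,120,0 589,-212,120,0 500,-100,120,-20
```

```text
t 20.45 p [424.8 100.8   8.9] yaw -30.0 open 0.501 F [-1.5  0.1  8.7]
589,-300,120,0 shift [ 342.8  264.9 -111. ] turn [-2.000e-04 -5.000e-04 -5.241e-01]
589,-212,120,0 shift [ 298.7  188.7 -111. ] turn [-2.000e-04 -5.000e-04 -5.241e-01]
500,-100,120,-20 shift [ 165.6  136.2 -111.1] turn [-0.0003 -0.0004 -0.175 ]
```

Emit:
carry_out --plan '[[[0,0,-30],[0,0,0],40],[[0,0,-80],[0,0,0],40],[[30,23,-110],[0,0,0],40],[[343,265,-110],[0,0,-0.524],40],[[343,265,-110],[0,0,-0.524],40],[[343,265,-110],[0,0,-0.524],40],[[343,265,-110],[0,0,-0.524],40],[[343,265,-110],[0,0,-0.524],40],[[343,265,-110],[0,0,-0.524],40],[[343,265,-110],[0,0,-0.524],40]]'

```text
time_s: 21.7
ee_pos: [0.5894, -0.3029, 0.1184]
tcp_rot: [[1.0, -0.001, 0.0], [-0.001, -1.0, -0.0], [0.0, 0.0, -1.0]]
contact_force: [-0.5, 0.9, -2.0]
opening: 0.499
```

```bash
python3 go.py 589,-300,120,0;  python3 - <<'E'
from m import *
c=read_camera("wrist"); cv2.imwrite("pics/w10.png",c["frame"])
E
python3 go.py 589,-300,120,0
```

```text
t 21.7 p [ 589.4 -302.9  118.4] yaw -0.1 open 0.499 F [-0.5  0.9 -2. ]
589,-300,120,0 shift [-0.4 -2.9 -1.6] turn [ 0.0001 -0.0001 -0.0014]
t 21.75 p [ 590.9 -306.   118.8] yaw -0.1 open 0.502 F [-2.  -1.9 -0.1]
589,-300,120,0 shift [-1.9 -6.  -1.2] turn [ 0.0016 -0.0019 -0.002 ]
```

View pics/w10.png

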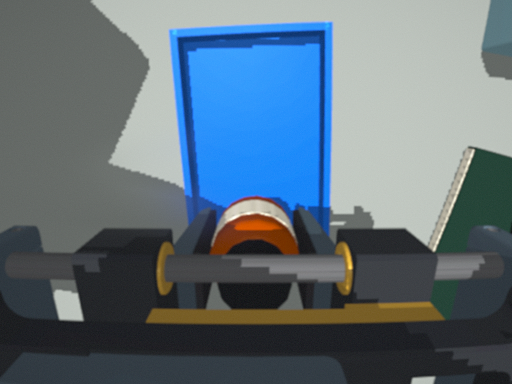

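Emit:
carry_out --plan '[[[0,0,0],[0,0,0],40],[[0,0,0],[0,0,0],40]]'

```text
time_s: 22.0
ee_pos: [0.5882, -0.2993, 0.1182]
tcp_rot: [[1.0, 0.0, -0.001], [0.0, -1.0, 0.001], [-0.001, -0.001, -1.0]]
contact_force: [-0.6, 0.0, -1.9]
opening: 0.502
```

```bash
python3 go.py 590.5,-300,12,0;  python3 - <<'E'
from m import *
c=read_camera("wrist"); print((onz(c,[(172,33),(331,25),(189,200),(330,200)],.025)*1000).round(1))
E
```

```text
t 22.0 p [ 588.2 -299.3  118.2] yaw 0.0 open 0.502 F [-0.6  0.  -1.9]
590.5,-300,12,0 shift [  2.4   0.8 106.2] turn [-0.0006  0.001   0.0004]
[[ 521.1 -164.6   25. ]
 [ 650.3 -158.5   25. ]
 [ 528.2 -306.7   25. ]
 [ 658.1 -306.6   25. ]]
```

Emit:
carry_out --plan '[[[4,1,40],[0,0,0],40],[[4,1,75],[0,0,0],40],[[4,1,93],[0,0,0],40],[[4,1,101],[0,0,0],40],[[4,1,104],[0,0,0],40],[[4,1,105],[0,0,0],40],[[4,1,105.5],[0,0,0],40],[[4,1,105.5],[0,0,0],40]]'

```text
time_s: 23.05
ee_pos: [0.5931, -0.3014, 0.0135]
tcp_rot: [[1.0, -0.0, 0.001], [-0.0, -1.0, -0.0], [0.001, 0.0, -1.0]]
contact_force: [-0.2, 0.1, -0.7]
opening: 0.501
```

```bash
python3 go.py 592,-300,12,0
```

```text
t 23.05 p [ 593.1 -301.4   13.5] yaw -0.0 open 0.501 F [-0.2  0.1 -0.7]
592,-300,12,0 shift [-1.1 -1.4  1.5] turn [ 0.0003 -0.0006 -0.0001]
```

Emit:
carry_out --plan '[[[0,0,0.8],[0,0,0],40],[[0,0,1.4],[0,0,0],40],[[0,0,1.6],[0,0,0],40],[[0,0,1.6],[0,0,0],40]]'

```text
time_s: 23.55
ee_pos: [0.593, -0.3013, 0.012]
tcp_rot: [[1.0, -0.0, -0.0], [-0.0, -1.0, 0.0], [-0.0, -0.0, -1.0]]
contact_force: [-3.3, 1.0, 7.8]
opening: 0.497
```

Emit:
carry_out --plan '[[[0,0,0],[0,0,0],54],[[0,0,0],[0,0,0],60],[[0,0,0],[0,0,0],66],[[0,0,-15],[0,0,0],66],[[0,0,-60],[0,0,0],66],[[0,0,-107],[0,0,0],66],[[0,0,-107],[0,0,0],80],[[0,0,-107],[0,0,0],80]]'

```text
time_s: 24.55
ee_pos: [0.5927, -0.3012, 0.1187]
tcp_rot: [[1.0, -0.0, 0.0], [-0.0, -1.0, -0.0], [0.0, 0.0, -1.0]]
contact_force: [-0.2, 0.3, -0.4]
opening: 0.796
```

```bash
python3 go.py 424.5,-102,118,-30;python3 - <<'E'
from m import *
c=read_camera("wrist"); cv2.imwrite("pics/w11.png",c["frame"])
E
```

```text
t 24.55 p [ 592.7 -301.2  118.7] yaw -0.0 open 0.796 F [-0.2  0.3 -0.4]
424.5,-102,118,-30 shift [-168.2 -199.2    0.6] turn [ 0.000e+00 -2.000e-04  5.236e-01]
```

View pics/w11.png

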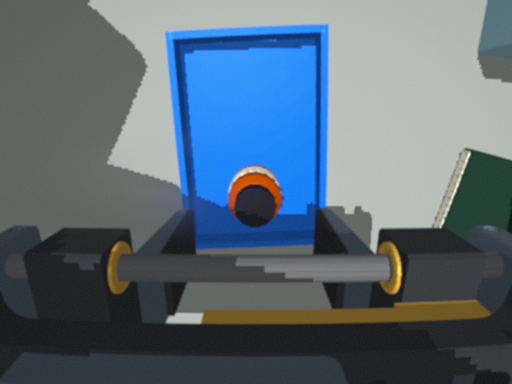

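The black-cap jar stands upright in the tray (cap at (255,205)). Next is the white-cap jar.

Emit:
carry_out --plan '[[[-168,-199,0],[0,0,0.524],80],[[-168,-199,0],[0,0,0.524],80],[[-168,-199,0],[0,0,0.524],80],[[-168,-199,0],[0,0,0.524],80],[[-168,-199,0],[0,0,0.524],80],[[-168,-199,0],[0,0,0.524],80],[[-168,-199,0],[0,0,0.524],80]]'

```text
time_s: 25.48
ee_pos: [0.426, -0.103, 0.1184]
tcp_rot: [[0.866, -0.501, 0.0], [-0.501, -0.866, -0.0], [0.0, -0.0, -1.0]]
contact_force: [0.3, 0.5, -0.5]
opening: 0.799
```

```bash
python3 - <<'E'
from m import *
c=read_camera("wrist"); f=c["frame"].copy()
t=np.linspace(0,2*np.pi,40)
for z,r in((.065,.0165),(.044,.023)):
    cv2.polylines(f,[proj(c,np.c_[.4245+r*np.cos(t),-.102+r*np.sin(t),t*0+z]).round().astype(int)],True,(0,255,0),1)
cv2.imwrite("pics/w12.png",f)
E
python3 go.py 424.5,-102,8,-30
```

```text
t 25.525 p [ 425.9 -103.1  118.4] yaw -30.1 open 0.802 F [-0.4 -1.   0.6]
424.5,-102,8,-30 shift [ -1.8  -0.2 110.4] turn [-0.     -0.0003 -0.001 ]
```

View pics/w12.png

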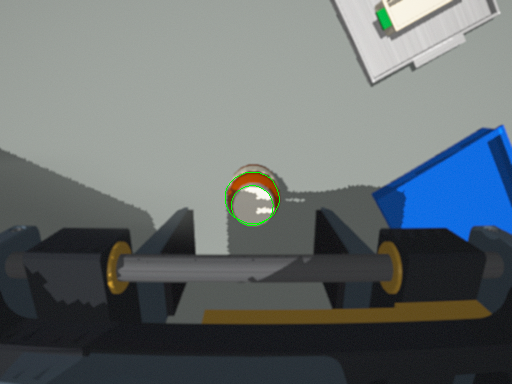

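The jar is at (253,200), within 1 px of the prediction. I grip it.

Emit:
carry_out --plan '[[[-1,0,45],[0,0,0],80],[[-1,0,85],[0,0,0],80],[[-1,0,105],[0,0,0],80],[[-1,0,110],[0,0,0],80],[[-1,0,110],[0,0,0],80],[[-1,0,110],[0,0,0],40],[[-1,0,110],[0,0,0],40],[[-1,0,110],[0,0,0],40],[[-1,0,110],[0,0,0],40],[[-1,0,110],[0,0,0],40]]'

```text
time_s: 26.78
ee_pos: [0.4244, -0.1019, 0.0089]
tcp_rot: [[0.866, -0.5, 0.001], [-0.5, -0.866, -0.0], [0.001, -0.0, -1.0]]
contact_force: [-1.5, 1.0, 8.9]
opening: 0.501
```

```bash
python3 go.py 588,-212,118,0
```

```text
t 26.775 p [ 424.4 -101.9    8.9] yaw -30.0 open 0.501 F [-1.5  1.   8.9]
588,-212,118,0 shift [ 196.8   13.5 -109. ] turn [ 0.     -0.0007 -0.524 ]
```

Emit:
carry_out --plan '[[[0,0,-30],[0,0,0],40],[[0,0,-80],[0,0,0],40],[[20,1.5,-109],[0,0,0],40],[[197,13.5,-109],[0,0,-0.524],40],[[197,13.5,-109],[0,0,-0.524],40],[[197,13.5,-109],[0,0,-0.524],40],[[197,13.5,-109],[0,0,-0.524],40],[[197,13.5,-109],[0,0,-0.524],40],[[197,13.5,-109],[0,0,-0.524],40],[[197,13.5,-109],[0,0,-0.524],40]]'

```text
time_s: 28.02
ee_pos: [0.5873, -0.2115, 0.1176]
tcp_rot: [[1.0, 0.0, -0.0], [0.0, -1.0, 0.0], [-0.0, -0.0, -1.0]]
contact_force: [-0.6, -0.0, -2.5]
opening: 0.5
```

```bash
python3 - <<'E'
from m import *
c=read_camera("wrist"); cv2.imwrite("pics/w13.png",c["frame"])
E
python3 go.py 588,-212,12,0
```

```text
t 28.075 p [ 587.5 -211.7  117.6] yaw 0.0 open 0.498 F [ 0.3 -0.1 -1.8]
588,-212,12,0 shift [  0.5   0.3 105.6] turn [0.     0.     0.0001]
```

View pics/w13.png

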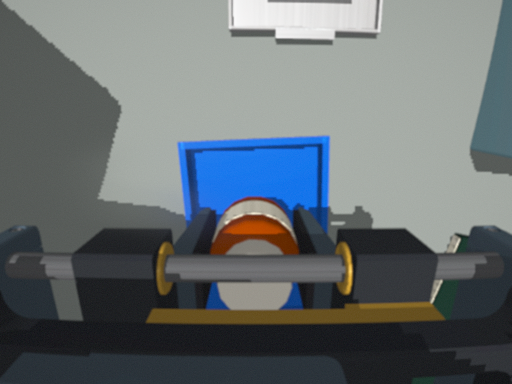

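The jar is centred between the tray's side walls (u≈185 and 328). I lower it.

Emit:
carry_out --plan '[[[0.5,0,40],[0,0,0],40],[[0.5,0,75],[0,0,0],40],[[0.5,0,93],[0,0,0],40],[[0.5,0,101],[0,0,0],40],[[0.5,0,104],[0,0,0],40],[[0.5,0,105],[0,0,0],40],[[0.5,0,105.5],[0,0,0],40],[[0.5,0,105.5],[0,0,0],40]]'

```text
time_s: 29.08
ee_pos: [0.5886, -0.2121, 0.0124]
tcp_rot: [[1.0, 0.0, 0.001], [0.0, -1.0, -0.0], [0.001, 0.0, -1.0]]
contact_force: [0.8, 0.3, -2.1]
opening: 0.503
```

```bash
python3 go.py 588,-212,12,0
```

```text
t 29.075 p [ 588.6 -212.1   12.4] yaw 0.0 open 0.503 F [ 0.8  0.3 -2.1]
588,-212,12,0 shift [-0.6 -0.1  0.4] turn [ 0.0002 -0.0006  0.    ]
```

Emit:
carry_out --plan '[[[0,0,0.5],[0,0,0],40],[[0,0,0.8],[0,0,0],40],[[0,0,0.8],[0,0,0],40],[[0,0,0.8],[0,0,0],54],[[0,0,0.8],[0,0,0],60],[[0,0,0.8],[0,0,0],66],[[0,0,-15],[0,0,0],66],[[0,0,-60],[0,0,0],66],[[0,0,-110],[0,0,0],66],[[0,0,-140],[0,0,0],66]]'

```text
time_s: 30.32
ee_pos: [0.5892, -0.2124, 0.1556]
tcp_rot: [[1.0, -0.0, 0.003], [-0.0, -1.0, -0.001], [0.003, 0.001, -1.0]]
contact_force: [0.7, 0.5, -0.7]
opening: 0.663
```

```bash
python3 go.py 188,-674,214,-74
```

```text
t 30.325 p [ 589.2 -212.4  155.6] yaw -0.0 open 0.663 F [ 0.7  0.5 -0.7]
188,-674,214,-74 shift [-401.   461.7  -59. ] turn [-9.0000e-04 -3.3000e-03  1.2915e+00]
```

Return to the start pose so that the final views are clear.

Emit:
carry_out --plan '[[[0,0,-60],[0,0,0],66],[[-400,460,-60],[0,0,1.29],66],[[-400,460,-60],[0,0,1.29],66],[[-400,460,-60],[0,0,1.29],66],[[-400,460,-60],[0,0,1.29],66],[[-400,460,-60],[0,0,1.29],66],[[-400,460,-60],[0,0,1.29],66],[[-400,460,-60],[0,0,1.29],66],[[-400,460,-60],[0,0,1.29],66],[[-400,460,-60],[0,0,1.29],66]]'

```text
time_s: 31.58
ee_pos: [0.2176, -0.6379, 0.2133]
tcp_rot: [[0.277, -0.961, 0.0], [-0.961, -0.277, -0.001], [0.001, -0.0, -1.0]]
contact_force: [1.1, -0.7, 0.5]
opening: 0.659
```

Emit:
carry_out --plan '[[[0,0,0],[0,0,0],66],[[0,0,0],[0,0,0],66],[[0,0,0],[0,0,0],66],[[0,0,0],[0,0,0],66]]'

```text
time_s: 32.08
ee_pos: [0.2201, -0.6358, 0.2122]
tcp_rot: [[0.278, -0.96, 0.0], [-0.96, -0.278, -0.0], [0.0, -0.0, -1.0]]
contact_force: [0.9, 0.4, 0.0]
opening: 0.657
```

```bash
python3 - <<'E'
from h import *
c=read_camera("top");s=read_camera("side")
f=c["frame"][80:230,150:420]; cv2.imwrite("pics/topf.png",cv2.resize(f,None,fx=2.9,fy=2.9,interpolation=cv2.INTER_CUBIC))
f=s["frame"][80:300,130:330]; cv2.imwrite("pics/sidef.png",cv2.resize(f,None,fx=2.7,fy=2.7,interpolation=cv2.INTER_CUBIC))
E
python3 go.py
```

```text
t 32.175 p [ 219.9 -636.1  212.1] yaw -73.9 open 0.658 F [ 0.3 -0.1  0.3]
```

View pics/topf.png

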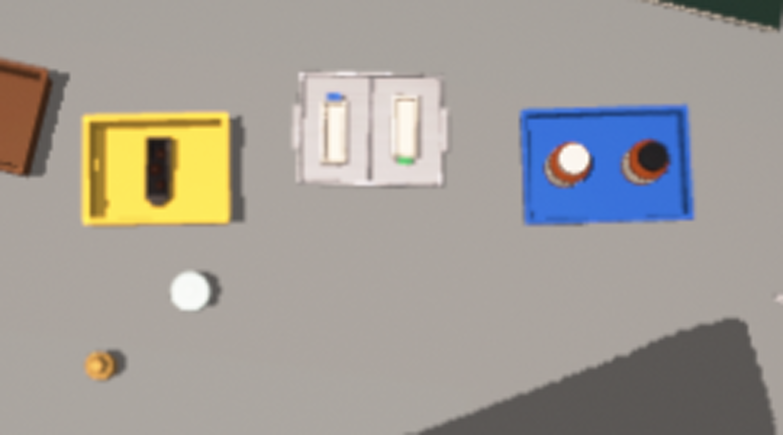

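View pics/sidef.png

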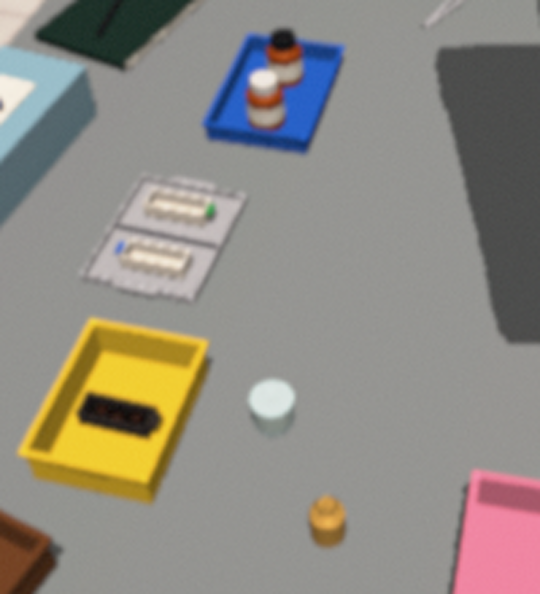

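Both views show the boats one to a lane (zoomed top view: (335,130) and (405,130)) and the burnt boat flat in the yellow bin at (160,170). The jars stand upright in the blue tray at (572,160) and (650,158), and the bystanders have not moved.

```bash
python3 -c "
from cell import ticket; print(ticket.hand_in())"
```

```text
the job is handed in; nothing more can be done
None
```

The job is done and handed in, at about 32 s of the 112 s allowed. In the order asked, I put:
- **White boats:** green in the right lane of the steel tray, then blue in the left lane. Both are open side up and lie along the lane.
- **Burnt boat:** flat on the floor of the yellow bin.
- **Amber jars:** black cap first, then white cap, both upright in the blue spill tray.

Each piece was lowered to its floor before the fingers opened.

The last top and side pictures show everything where it should be. The weighing bottle and brass weight look unmoved, and the gripper is well clear. The highest tool force I read was about 9 N, at the end of each move call. No check failed. The only disagreement was that the arm stopped about 50 mm short of its start pose on the way back, which doesn't affect the job.

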